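# Lid the snack pots on the high chair tray

### The arm

A 6-joint arm with a two-finger parallel gripper is mounted at the origin on the work surface. World frame = base frame: x ahead of the robot, y to its left, z up, the work surface at z = 0. Lengths are in m, angles in rad, forces in N, time in s.
With the tool pointing down it reaches from about 0.3 to 0.775 m from the base axis. Payload 14.6 kg.
Tool frame: the origin (TCP) lies at the very end of the fingers, on their centre line; the grasp point (between the pads) lies 19 mm behind it; z points along the fingers, y is the line along which they close (so a half turn about z gives the same grasp; the last joint's range is limited). The gripper opens to 94 mm and grips with 3 to 60 N. Pads are 16 mm wide; open, the fingers measure 119 mm over their backs; the gripper's body (75 mm by 177 mm) begins 78 mm behind the grasp point.
Start: joints at [1.256, 0.3, 1.521, -0, 1.321, -0.067], TCP at [0.135, 0.533, 0.175] pointing down, gripper open.
Joint ranges: [-3.03, 3.03], [-0.79, 2.21], [0.23, 2.52], [-1.04, 4.18], [0, 3.07], [-2.55, 2.55]. Speed limits (rad/s): [2.22, 2.22, 2.57, 3.14, 3.14, 3.14].

### API

Orientations are given as a unit quaternion [w, x, y, z].
In Python, from station import robot gives the robot as it stands. The module is installed in compiled form; this text tells all that it offers.
- The arm moves only by the tool carry_out, never from a script. Its argument "motion" is a list of rows, each a list of 3 entries, a list of its own where there are three numbers: the shift along the tool's x, y, z in m, then the turn, a rotation vector about the tool's x, y, z in degrees, then the closure, from 0 (fully open) to 1 (shut). A call has 1 to 8 rows; each row is the pose to reach, as a shift and turn from the pose commanded when the call began, along the tool's axes at that moment; what a row does not reach only later rows make up. A row lasts 1/12 s, in which the tool goes at most 41.7 mm and 7.16 degrees, less where a joint would pass 70% of its speed; a pose out of reach is approached as far as the arm can. A call with a gripper value outside its range is refused whole. The fingers move at their own pace and stop on an object; the grip force is fixed at half the most. Time passes only in rows, so rows that repeat a pose let the fingers close. It gives the time, the measured TCP pose, the force, the opening and the grip force at its end, in the units of the state.
- robot.read_state(): the state, without advancing time (a new reading comes with each control period).
- robot.snapshot(name): name is "scene" or "top" or "wrist"; returns the picture (480x640x3 uint8, blue, green, red); there is no depth.
- robot.camera_info(name): a dict with "K" (3x3 intrinsics, pixels), "dist_coeffs" ([k1, k2, p1, p2, k3] as OpenCV has them; the pictures are not rectified), "R" (3x3) and "t" (3): a world point X has camera coordinates R X + t; the wrist camera has in their place "tool_from_camera" (4x4, takes a point from camera to tool coordinates, whose origin is the TCP and whose axes are the flange's). Camera axes: x right, y down, z forward; pixel columns grow to the right and rows downward; lengths in m; the calibration is good to about 2 mm. A picture is of the moment at which its call begins: read the wrist's pose just before it. camera_info takes no time and is no camera call.
- robot.finish_job(): hands the job in; it is judged then, once.
The state is a dict: "clock": time; "qpos": joint angles; "qd": joint speeds; "effort": joint torques, N m; "eef_pos": TCP position; "tcp_rot": TCP orientation; "contact_force": force on the tool from outside, world axes, zero at the start; "moment": the same for the moment, N m; "width": opening from 0.0 (shut) to 1.0 (fully open); "grip_force": force on a finger pad.
Only numpy, scipy, OpenCV 4.12 (cv2) and the standard library are available. Lean on these libraries where they do the work, as an engineer would, in place of code of your own. Each camera call takes 0.05 s, during which the arm holds its last target. There are 200 camera calls.

### The job

Close the three open round snack pots on the high chair tray: put on each pot the round lid of its own size, knob up and seated flat on the rim all round, and let go. Leave the pots standing where they are, and do not disturb the square lid, the egg cup or the straw cup.

Things in the scene. Friction and masses are not known exactly. Their poses are not given: they have to be found in the camera images.
- pot_small: small snack pot: open round stainless steel pot, outer diameter 56 mm, 34 mm high, wall and bottom 3 mm (mouth 50 mm across), some flat round biscuits on its bottom; stands loose on the tray. Origin: centre of its underside, z up.
- pot_medium: medium snack pot: open round stainless steel pot, outer diameter 76 mm, 38 mm high, wall and bottom 3 mm (mouth 70 mm across), some flat round biscuits on its bottom; stands loose on the tray. Origin: centre of its underside, z up.
- pot_large: large snack pot: open round stainless steel pot, outer diameter 96 mm, 42 mm high, wall and bottom 3 mm (mouth 90 mm across), some flat round biscuits on its bottom; stands loose on the tray. Origin: centre of its underside, z up.
- lid_small: small round lid of the small pot, pale pink, rigid, lying knob up on its plug. From below: tapered plug 0-6 mm (diameter 34 to 38), plate 6-12 mm (diameter 62), upright round knob 12-34 mm (diameter 22). Origin: centre of the plug's underside, z up. Seated, the plate rests on the rim, its origin 28 mm above the pot's origin; the plug has 6 mm of play all round.
- lid_medium: medium round lid of the medium pot, pale pink, rigid, lying knob up on its plug. From below: tapered plug 0-6 mm (diameter 54 to 58), plate 6-12 mm (diameter 82), upright round knob 12-34 mm (diameter 22). Origin: centre of the plug's underside, z up. Seated, the plate rests on the rim, its origin 32 mm above the pot's origin; the plug has 6 mm of play all round.
- lid_large: large round lid of the large pot, pale pink, rigid, lying knob up on its plug. From below: tapered plug 0-6 mm (diameter 74 to 78), plate 6-12 mm (diameter 102), upright round knob 12-34 mm (diameter 22). Origin: centre of the plug's underside, z up. Seated, the plate rests on the rim, its origin 36 mm above the pot's origin; the plug has 6 mm of play all round.
- lid_square: square lid that belongs to none of these pots: same pink and same knob (22 mm across, from 12 to 34 mm up), plate 76 x 76 mm, 12 mm high with its plug; lies loose on the tray. Origin: centre of the underside, z up. To be left alone.
- egg_cup: white ceramic egg cup, bystander, loose: 50 mm across, 62 mm high. Origin: centre of the underside, z up.
- straw_cup: stainless steel straw cup with pink top and a bent straw, bystander, loose: 72 mm across, 92 mm high, 127 mm with the straw. Origin: centre of the underside, z up.
- lunch_box: lidded off-white lunch box with a grey drawer in its front and a pink spoon lying on it, bystander, does not move: 114 (x) x 184 (y) mm, 56 mm high, 64 mm with the spoon. Origin: centre of the underside, front towards -x.
Mind the look-alikes: they are no part of the job. What is shaped like the lid_small but blue or yellow is not meant.

How it is judged:
At the end, for the whole second after the job is handed in: Each round lid sits released on the pot of its size: centres within 9 mm, height within 2.5 mm of seated, tilt under 0.07 rad. Pots upright (0.05 rad) and within 30 mm of their starts; square lid, egg cup and straw cup within 20 mm of theirs. Lids and pots at rest (horizontal distance between lid_small and pot_small below 0.009 m and z of lid_small in the frame of pot_small between 0.0255 and 0.0305 m and angle between each of lid_small, lid_medium, lid_large's own z axis and vertical below 0.07 rad and angle between each of pot_small, pot_medium, pot_large's own z axis and vertical below 0.05 rad and distance of each of pot_small, pot_medium, pot_large from where it was at the start of the episode below 0.03 m and linear speed of each of lid_small, pot_small, lid_medium, pot_medium, lid_large, pot_large below 0.02 m/s and contact force between each of lid_small, lid_medium, lid_large and the fingers below 0.1 N and horizontal distance between lid_medium and pot_medium below 0.009 m and z of lid_medium in the frame of pot_medium between 0.0295 and 0.0345 m and horizontal distance between lid_large and pot_large below 0.009 m and z of lid_large in the frame of pot_large between 0.0335 and 0.0385 m and distance of each of lid_square, egg_cup, straw_cup from where it was at the start of the episode below 0.02 m); the robot touches nothing.
It fails at once if the square lid is moved (20 mm) or tipped (distance of lid_square from where it was at the start of the episode above 0.02 m or angle between lid_square's own z axis and vertical above 0.3 rad).
It fails at once if the egg cup is moved (20 mm) or tipped (distance of egg_cup from where it was at the start of the episode above 0.02 m or angle between egg_cup's own z axis and vertical above 0.3 rad).
It fails at once if the straw cup is moved (20 mm) or tipped (distance of straw_cup from where it was at the start of the episode above 0.02 m or angle between straw_cup's own z axis and vertical above 0.3 rad).
It fails at once if a pot is tipped (angle between any of pot_small, pot_medium, pot_large's own z axis and vertical above 0.3 rad).
It also fails if it takes over 72 s, if anything falls off the work surface, if the arm or the gripper's body presses on something with over 40 N, if the wrist force passes 120 N, or if a joint passes its speed limit or range.

## Working session

There is one attempt and no reset: what is moved stays moved. The work goes in short steps, Python scripts to look and compute and a tool call to move; the robot and the scene stay as the last step left them, time stands still between calls to the robot, and variables do not carry over. Pictures are saved under pics/ and viewed, at most 14 in all, crops included, and the job is handed in when it is done.

Besides the shell and the picture viewer there is one more tool, called as name([rows], argument=value, ...), one row to a line, values as JSON. carry_out: Moves the arm, as the interface text tells. Its arguments: {"type":"object","properties":{"motion":{"type":"array"}},"required":["motion"]}

```bash
mkdir -p pics; python3 - <<'E'
from station import robot
import cv2
for n in("top","scene"):
    cv2.imwrite(f"pics/{n}0.png",robot.snapshot(n)); c=robot.camera_info(n); print(n,c)
print(robot.camera_info("wrist")); s=robot.read_state(); print(s)
E
```

```text
top {'K': array([[511.53565798,   0.        , 308.27554479],
       [  0.        , 511.53565798, 235.94193609],
       [  0.        ,   0.        ,   1.        ]]), 'dist_coeffs': array([-0.06053441,  0.        ,  0.        ,  0.        ,  0.        ]), 'R': array([[ 0.06466553, -0.99790161,  0.00327876],
       [-0.97383319, -0.06382252, -0.21811832],
       [ 0.21786988,  0.01091177, -0.97591682]]), 't': array([0.01456361, 0.53115672, 0.90124674])}
scene {'K': array([[452.21942443,   0.        , 326.42437884],
       [  0.        , 452.21942443, 239.28529641],
       [  0.        ,   0.        ,   1.        ]]), 'dist_coeffs': array([-0.08961326,  0.        ,  0.        ,  0.        ,  0.        ]), 'R': array([[ 0.06639473,  0.99761157, -0.01904992],
       [ 0.64999494, -0.05772906, -0.75774266],
       [-0.75703257,  0.03792777, -0.65227538]]), 't': array([-0.0479239 , -0.29974682,  1.30266869])}
{'K': array([[420.86338853,   0.        , 320.23727266],
       [  0.        , 420.86338853, 238.57201589],
       [  0.        ,   0.        ,   1.        ]]), 'dist_coeffs': array([-0
[... 407 characters left out ...]
 1.00000000e+00]])}
{'clock': 0.1, 'qpos': array([ 1.25637427e+00,  3.00384402e-01,  1.52149634e+00,  1.28982446e-05,
        1.32067769e+00, -6.66130439e-02]), 'qd': array([-0.00015906,  0.00163521, -0.0024731 ,  0.00058115,  0.00035955,
       -0.00107049]), 'effort': array([ 1.73930071e-04, -5.32649374e+01, -3.53282189e+01,  7.09206867e-02,
        2.34274036e-02, -7.29376461e-05]), 'eef_pos': array([0.13483313, 0.53295948, 0.17436974]), 'tcp_rot': array([-9.75786944e-05,  1.23589286e-01,  9.92333339e-01, -4.72972672e-04]), 'contact_force': array([-0.04296231, -0.61599095,  0.48499803]), 'moment': array([0.01825631, 0.00557997, 0.08330793]), 'grip_force': 0.0, 'width': 0.9987997786466223}
```

View pics/top0.png

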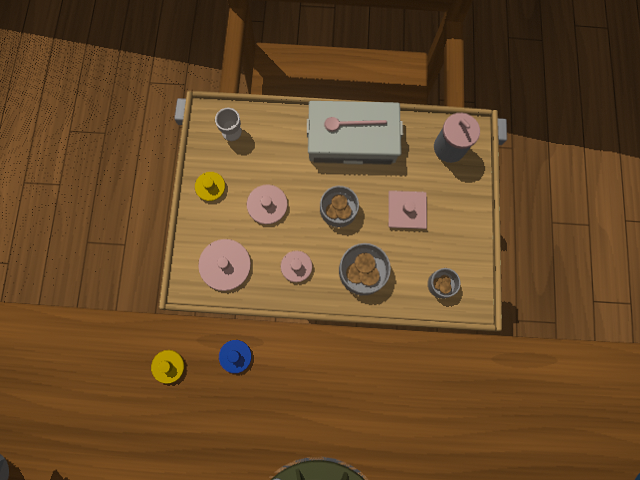

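View pics/scene0.png

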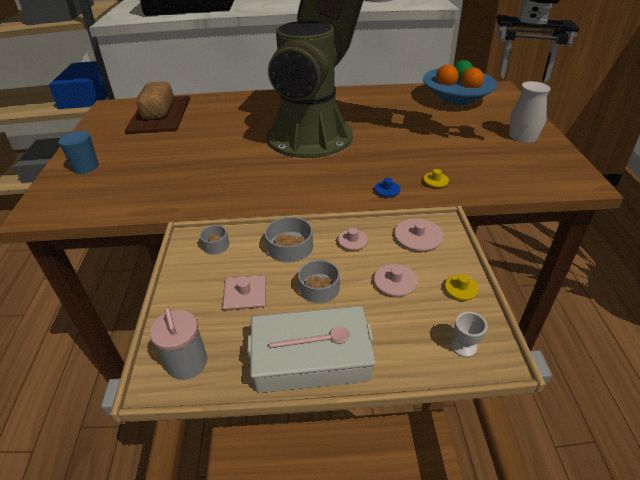

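Top view candidates: lid_large (224,265), lid_medium (267,204), lid_small (296,267), and pots large (365,270), medium (340,207), small (445,284). Look-alikes to leave alone are the square lid (408,210), the yellow lids (210,187) and (168,367), the blue lid (236,357), and the pink straw-cup top (460,130). The small lid I want is the pink round one at (296,267).

```bash
cat > h.py <<'E'
import numpy as np, cv2
from station import robot
from scipy.spatial.transform import Rotation as Rn
def cam(n,s=None):
    c=robot.camera_info(n); 
    if n=="wrist":
        T=np.array(c["tool_from_camera"]); q=s["tcp_rot"]; Rt=Rn.from_quat([q[1],q[2],q[3],q[0]]).as_matrix()
        Rwc=Rt@T[:3,:3]; o=Rt@T[:3,3]+s["eef_pos"]; return c,Rwc,o
    R=np.array(c["R"]); return c,R.T,-R.T@np.array(c["t"])
def ray(C,uv):
    c,R,o=C; p=cv2.undistortPoints(np.array(uv,float).reshape(-1,1,2),c["K"],c["dist_coeffs"]).reshape(-1,2)
    d=(R@np.c_[p,np.ones(len(p))].T).T; return o,d/np.linalg.norm(d,axis=1)[:,None]
def onplane(C,uv,z):
    o,d=ray(C,uv); return o+d*((z-o[2])/d[:,2])[:,None]
def proj(C,X):
    c,R,o=C; return cv2.projectPoints(np.array(X,float).reshape(-1,1,3),cv2.Rodrigues(R.T)[0],-R.T@o,c["K"],c["dist_coeffs"])[0].reshape(-1,2)
def tri(a,b):
    (o1,d1),(o2,d2)=a,b; out=[]
    for x,y in zip(d1,d2):
        t=np.linalg.lstsq(np.c_[x,-y],o2-o1,rcond=None)[0]; p,q=o1+t[0]*x,o2+t[1]*y; out.append(np.r_[(p+q)/2,np.linalg.norm(p-q)])
    return np.array(out)
def pink(im):
    h=cv2.cvtColor(im,cv2.COLOR_BGR2HSV); m=(((h[...,0]>165)|(h[...,0]<7))&(h[...,1]>45)&(h[...,1]<130)&(h[...,2]>110)).astype(np.uint8)
    m=cv2.morphologyEx(m,cv2.MORPH_OPEN,np.ones((3,3)))
    cs=cv2.findContours(m,cv2.RETR_EXTERNAL,cv2.CHAIN_APPROX_NONE)[0]
    return [c for c in cs if cv2.contourArea(c)>200]
E
python3 - <<'E'
from h import *
np.set_printoptions(precision=4,suppress=True)
T,S=cam("top"),cam("scene")
names="Lknob Mknob Sknob sqknob potL potM potS".split()
t=[(223,261),(266,201),(295,263),(409,207),(365,269),(339,206),(445,282)]
s=[(420,226),(397,271),(353,232),(244,284),(290,231),(319,274),(215,235)]
for n,r in zip(names,tri(ray(T,t),ray(S,s))): print(n,r)
for n in("top","scene"):
    im=cv2.imread(f"pics/{n}0.png")
    for c in pink(im): print(n,cv2.fitEllipse(cv2.convexHull(c)),cv2.contourArea(c))
# tray corner check
print(tri(ray(T,[(190,93),(500,328),(162,308),(497,112)]),ray(S,[(541,386),(169,215),(462,210),(124,404)])))
im=cv2.imread("pics/top0.png"); cv2.imwrite("pics/crop.png",cv2.resize(im[170:320,180:480],None,fx=2.6,fy=2.6,interpolation=cv2.INTER_CUBIC))
E
```

```text
Lknob [0.4755 0.2097 0.0324 0.0018]
Mknob [0.6001 0.138  0.0312 0.0027]
Sknob [0.4807 0.0711 0.031  0.0003]
sqknob [ 0.6069 -0.1433  0.0287  0.0025]
potL [ 0.4764 -0.0593  0.0399  0.005 ]
potM [ 0.5983 -0.0057  0.0342  0.0019]
potS [ 0.4626 -0.2143  0.0296  0.0046]
top ((296.0540771484375, 266.120361328125), (30.210798263549805, 30.484312057495117), 83.90326690673828) 690.5
top ((224.1040496826172, 264.6274108886719), (49.820838928222656, 51.86543655395508), 58.53436279296875) 1964.0
top ((406.8634948730469, 209.85203552246094), (43.825828552246094, 52.591033935546875), 105.93553924560547) 1283.5
top ((266.6401672363281, 204.10044860839844), (38.0890007019043, 39.887664794921875), 73.16163635253906) 1153.5
top ((461.120849609375, 129.47633361816406), (32.86098861694336, 36.648834228515625), 111.85399627685547) 910.5
scene ((317.0906982421875, 338.8191833496094), (22.339075088500977, 65.69715881347656), 80.78849792480469) 362.5
scene ((173.09033203125, 328.6750793457031), (41.28974914550781, 47.19026184082031), 69.52011108398438) 1312.0
scene ((245.85487365722656, 291.8982849121094), (33.704742431640625, 62.68840789794922), 82.5641860961914) 1144.5
scene ((395.32666015625, 279.5912780761719), (30.730419158935547, 42.24142837524414), 98.75730895996094) 976.0
scene ((352.5013427734375, 238.64369201660156), (21.28874969482422, 27.560850143432617), 97.84062194824219) 320.0
scene ((418.64544677734375, 233.98658752441406), (30.404165267944336, 48.09535598754883), 99.33040618896484) 1096.0
[[ 0.8397  0.3245 -0.0006  0.0026]
 [ 0.3823 -0.3234  0.0273  0.001 ]
 [ 0.3817  0.3301 -0.0055  0.0088]
 [ 0.8285 -0.3195  0.0159  0.0186]]
```

View pics/crop.png

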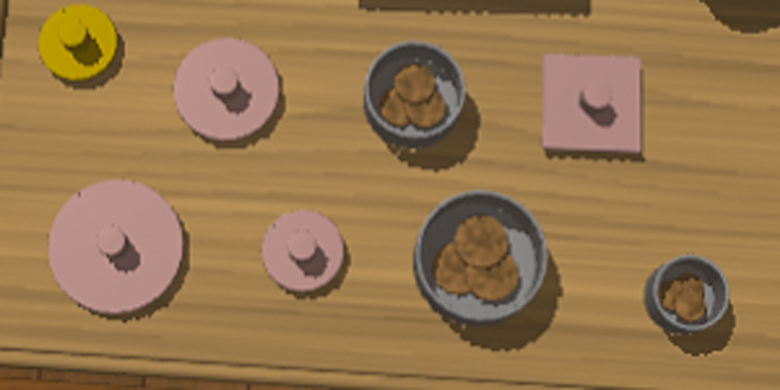

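The crop shows three round pink lids (plates at crop (117,245), (227,88), (304,252)) and the square one at (592,103). The pots' rims centre at about (481,257), (415,93), (691,294). Yellow and blue are excluded. Knob tops triangulate to z≈0.031, so the tray surface is at z≈0.

```bash
python3 - <<'E'
from h import *
np.set_printoptions(precision=4,suppress=True)
T=cam("top")
for n,p,z in [("LL",(224.1,264.6),.012),("LM",(266.6,204.1),.012),("LS",(296,266.1),.012),("PL",(365,268.8),.042),("PM",(339.6,205.8),.038),("PS",(445.8,283.1),.034),("SQ",(406.9,209.9),.012)]:
    print(n,onplane(T,p,z))
E
```

```text
LL [[0.4717 0.2095 0.012 ]]
LM [[0.5991 0.1369 0.012 ]]
LS [[0.478  0.0695 0.012 ]]
PL [[ 0.4764 -0.0616  0.042 ]]
PM [[ 0.5976 -0.0076  0.038 ]]
PS [[ 0.4601 -0.217   0.034 ]]
SQ [[ 0.6056 -0.1437  0.012 ]]
```

carry_out([
  [[0,0,0],[0,0,-7.1],0],
  [[-0.251,-0.396,0],[0,0,-14.2],0],
  [[-0.251,-0.396,0],[0,0,-14.2],0],
  [[-0.251,-0.396,0],[0,0,-14.2],0],
  [[-0.251,-0.396,0],[0,0,-14.2],0],
  [[-0.251,-0.396,0],[0,0,-14.2],0],
  [[-0.251,-0.396,0],[0,0,-14.2],0],
  [[-0.251,-0.396,0],[0,0,-14.2],0],
])

```text
clock: 0.77
eef_pos: [0.2256, 0.2542, 0.1746]
tcp_rot: [0.0, -0.0, 1.0, -0.0]
contact_force: [1.1, -0.4, 0.9]
width: 1.001
grip_force: 0.0
```

carry_out([
  [[-0.246,-0.045,0],[0,0,0],0],
  [[-0.246,-0.045,0],[0,0,0],0],
  [[-0.246,-0.045,0],[0,0,0],0],
  [[-0.246,-0.045,0],[0,0,0],0],
  [[-0.246,-0.045,0],[0,0,0],0],
  [[-0.246,-0.045,0],[0,0,0],0],
  [[-0.246,-0.045,0],[0,0,0],0],
  [[-0.246,-0.045,0],[0,0,0],0],
])

```text
clock: 1.43
eef_pos: [0.4725, 0.2103, 0.1735]
tcp_rot: [-0.001, 0.001, 1.0, -0.0]
contact_force: [-0.6, 0.9, 0.9]
width: 1.0
grip_force: 0.0
```

```bash
cat >> h.py <<'E'
def look(name):
    s=robot.read_state(); im=robot.snapshot("wrist"); C=cam("wrist",s); cv2.imwrite(f"pics/{name}.png",im)
    print("tcp",s["eef_pos"].round(4),"qd",abs(s["qd"]).max().round(3))
    for c in pink(im):
        e=cv2.fitEllipse(cv2.convexHull(c)); print("pink",np.round(e[0]),np.round(e[1]),onplane(C,e[0],.012).round(4))
    return im,C
E
python3 -c "
from h import *
im,C=look('w1')"
```

```text
tcp [0.4725 0.2103 0.1735] qd 0.062
pink [  6. 320.] [20. 26.] [[ 0.58   -0.1113  0.012 ]]
pink [249. 339.] [73. 81.] [[0.5961 0.1391 0.012 ]]
pink [169. 219.] [62. 67.] [[0.4759 0.072  0.012 ]]
pink [309. 213.] [ 82. 108.] [[0.4714 0.1995 0.012 ]]
```

View pics/w1.png

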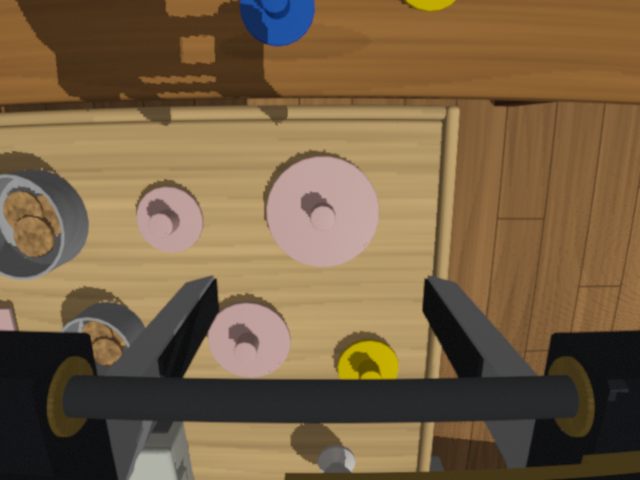

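Close view: large lid plate centre is about (322,211) with its knob at (322,217), which is under the TCP line. The medium (249,339) and small (169,219) lids match the top-camera positions to within 3 mm. Descending on the large lid.

carry_out([
  [[0,0,0.04],[0,0,0],0.3],
  [[0,0,0.08],[0,0,0],0.3],
  [[0,0,0.12],[0,0,0],0.3],
  [[0,0,0.14],[0,0,0],0.3],
  [[0,0,0.15],[0,0,0],0.3],
  [[0,0,0.156],[0,0,0],0.3],
  [[0,0,0.156],[0,0,0],0.3],
  [[0,0,0.156],[0,0,0],0.3],
])

```text
clock: 2.15
eef_pos: [0.4724, 0.2116, 0.0203]
tcp_rot: [0.001, -0.0, 1.0, 0.0]
contact_force: [0.4, 0.3, 0.5]
width: 0.702
grip_force: 0.0
```

carry_out([
  [[0,0,0],[0,0,0],1],
  [[0,0,0],[0,0,0],1],
  [[0,0,0],[0,0,0],1],
  [[0,0,0],[0,0,0],1],
  [[0,0,0],[0,0,0],1],
  [[0,0,0],[0,0,0],1],
  [[0,0,0],[0,0,0],1],
  [[0,0,0],[0,0,0],1],
])

```text
clock: 2.82
eef_pos: [0.4718, 0.2111, 0.0188]
tcp_rot: [-0.0, -0.0, 1.0, -0.0]
contact_force: [-0.8, -0.6, -0.3]
width: 0.168
grip_force: 0.0
```

```bash
python3 -c "
from h import *
s=robot.read_state();print(s['width'],s['grip_force'])
im,C=look('w2')"
```

```text
0.16755978922881934 0.0
tcp [0.4718 0.2111 0.0188] qd 0.002
pink [ 73. 288.] [27. 46.] [[0.4828 0.0704 0.012 ]]
pink [326. 275.] [27. 37.] [[0.4741 0.2136 0.012 ]]
pink [ 54. 261.] [36. 42.] [[0.4671 0.0616 0.012 ]]
pink [303. 226.] [ 94. 138.] [[0.447  0.2014 0.012 ]]
```

View pics/w2.png

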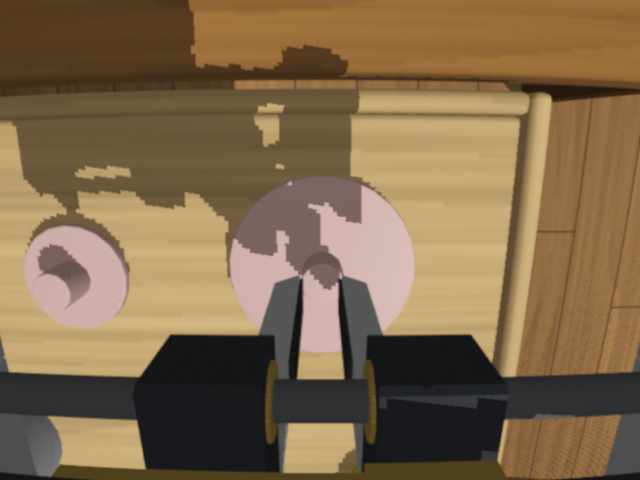

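```bash
python3 -c "
from h import *
s=robot.read_state();print(s['width'],s['grip_force'],s['clock']);C=cam('wrist',s)
print(onplane(C,(322,264.5),.012), onplane(C,(322,263),.034), onplane(C,(72,277),.012))
print(proj(C,[s['eef_pos'],[.4718,.2111,.034],[.4718,.2111,.012]]))"
```

```text
0.1304885416870495 0.0 2.8667
[[0.46822015 0.21142878 0.012     ]] [[0.46018536 0.21134632 0.034     ]] [[0.47631515 0.0707851  0.012     ]]
[[321.33965931 275.14929575]
 [321.44353912 285.44555763]
 [321.37846735 270.77071428]]
```

carry_out([
  [[0,0,0],[0,0,0],1],
  [[0,0,0],[0,0,0],1],
  [[0,0,0],[0,0,0],1],
  [[0,0,0],[0,0,0],1],
])

```text
clock: 3.2
eef_pos: [0.4718, 0.2111, 0.0188]
tcp_rot: [-0.0, -0.0, 1.0, -0.0]
contact_force: [0.3, -0.7, -0.1]
width: 0.004
grip_force: 0.0
```

```bash
python3 -c "
from h import *
s=robot.read_state();print(s['width'],s['grip_force'],s['clock'])
im,C=look('w3'); cv2.imwrite('pics/w3c.png',cv2.resize(im[170:370,200:440],None,fx=3,fy=3))"
```

```text
0.004287652139629785 0.0 3.2
tcp [0.4718 0.2111 0.0188] qd 0.001
pink [ 71. 286.] [34. 47.] [[0.4817 0.0694 0.012 ]]
pink [ 59. 281.] [55. 78.] [[0.479  0.0622 0.012 ]]
pink [307. 226.] [ 99. 133.] [[0.4469 0.2037 0.012 ]]
```

View pics/w3c.png

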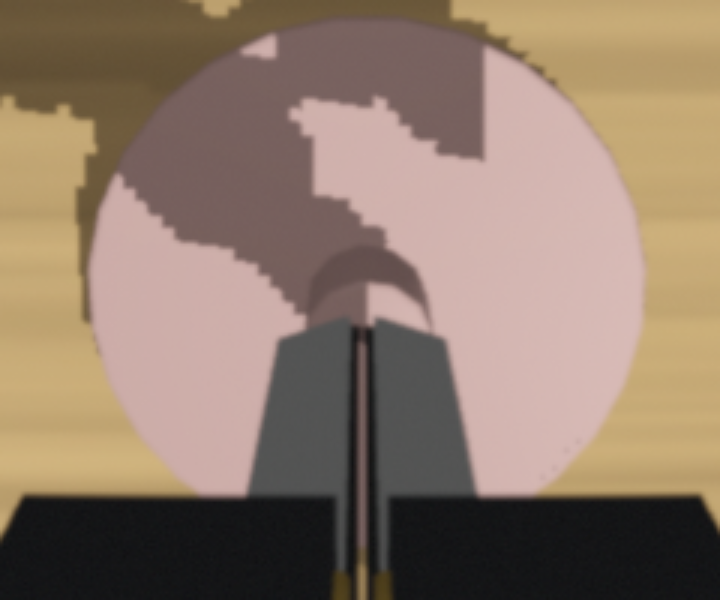

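```bash
python3 -c "
from h import *
im=robot.snapshot('scene'); cv2.imwrite('pics/s3.png',cv2.resize(im[170:270,360:480],None,fx=5,fy=5,interpolation=cv2.INTER_CUBIC))
p=proj(cam('scene'),[[.4718,.2111,z] for z in (.0,.012,.0188,.034,.05)]);print((p-[360,170])*5)"
```

```text
[[290.44831342 333.9857631 ]
 [293.66453564 312.22500243]
 [295.50700372 299.73500967]
 [299.67843251 271.39209698]
 [304.14984167 240.90986586]]
```

View pics/s3.png

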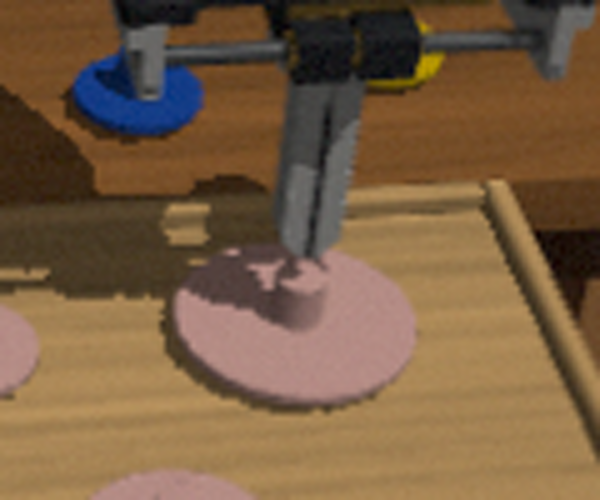

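The scene crop shows the shut fingertips (307,258) just above and behind the intact knob top (302,273). The tips really end about 20 mm short of the reported TCP, which agrees with the wrist view. The lid hasn't moved. I'll open, go lower watching the force, and shut again.

carry_out([
  [[0,0,0],[0,0,0],0.3],
  [[0,0,0],[0,0,0],0.3],
  [[0,0,0],[0,0,0],0.3],
  [[0,0,0],[0,0,0],0.3],
  [[0,0,0],[0,0,0],0.3],
  [[0,0,0],[0,0,0],0.3],
  [[0,0,0],[0,0,0],0.3],
  [[0,0,0],[0,0,0],0.3],
])

```text
clock: 3.97
eef_pos: [0.4718, 0.2111, 0.0188]
tcp_rot: [-0.0, -0.0, 1.0, -0.0]
contact_force: [-1.0, 0.0, -0.1]
width: 0.537
grip_force: 0.0
```

carry_out([
  [[0,0,0.003],[0,0,0],0.3],
  [[0,0,0.006],[0,0,0],0.3],
  [[0,0,0.009],[0,0,0],0.3],
  [[0,0,0.01],[0,0,0],0.3],
  [[0,0,0.01],[0,0,0],0.3],
])

```text
clock: 4.38
eef_pos: [0.4716, 0.211, 0.0084]
tcp_rot: [-0.0, -0.0, 1.0, -0.0]
contact_force: [-0.2, -0.4, -0.2]
width: 0.699
grip_force: 0.0
```

carry_out([
  [[0,0,0.003],[0,0,0],0.3],
  [[0,0,0.006],[0,0,0],0.3],
  [[0,0,0.009],[0,0,0],0.3],
  [[0,0,0.01],[0,0,0],0.3],
  [[0,0,0.01],[0,0,0],0.3],
])

```text
clock: 4.8
eef_pos: [0.4717, 0.211, -0.0015]
tcp_rot: [-0.0, -0.0, 1.0, -0.0]
contact_force: [-0.3, 0.1, -0.0]
width: 0.693
grip_force: 0.0
```

carry_out([
  [[0,0,0],[0,0,0],1],
  [[0,0,0],[0,0,0],1],
  [[0,0,0],[0,0,0],1],
  [[0,0,0],[0,0,0],1],
  [[0,0,0],[0,0,0],1],
  [[0,0,0],[0,0,0],1],
  [[0,0,0],[0,0,0],1],
  [[0,0,0],[0,0,0],1],
])

```text
clock: 5.47
eef_pos: [0.4719, 0.2111, -0.0011]
tcp_rot: [0.0, -0.0, 1.0, 0.0]
contact_force: [0.3, -0.5, -0.2]
width: 0.216
grip_force: 30.0
```

Gripped (30 N, 20 mm). Lifting, then looking at the large pot from the side on the way.

carry_out([
  [[0,0,-0.02],[0,0,0],1],
  [[0,0,-0.06],[0,0,0],1],
  [[0,0,-0.1],[0,0,0],1],
  [[0,-0.035,-0.11],[0,0,0],1],
  [[-0.003,-0.075,-0.11],[0,0,0],1],
  [[-0.005,-0.115,-0.11],[0,0,0],1],
  [[-0.005,-0.131,-0.11],[0,0,0],1],
  [[-0.005,-0.131,-0.11],[0,0,0],1],
])

```text
clock: 6.13
eef_pos: [0.4769, 0.0772, 0.109]
tcp_rot: [0.0, 0.002, 1.0, -0.0]
contact_force: [0.4, 0.0, -0.9]
width: 0.22
grip_force: 30.0
```

```bash
python3 -c "
from h import *
im,C=look('w4')
for n,p in dict(PL=[.4764,-.0616,.042],PM=[.5976,-.0076,.038],LS=[.477,.070,.012]).items(): print(n,proj(C,p))"
```

```text
tcp [0.4769 0.0772 0.109 ] qd 0.072
pink [ 55. 365.] [16. 26.] [[ 0.5946 -0.1518  0.012 ]]
pink [324. 294.] [31. 45.] [[0.5271 0.0794 0.012 ]]
pink [308. 234.] [103. 165.] [[0.4793 0.0676 0.012 ]]
PL [[121.23415754 241.35375087]]
PM [[212.153176   390.61953021]]
LS [[311.57596807 231.45658034]]
```

View pics/w4.png

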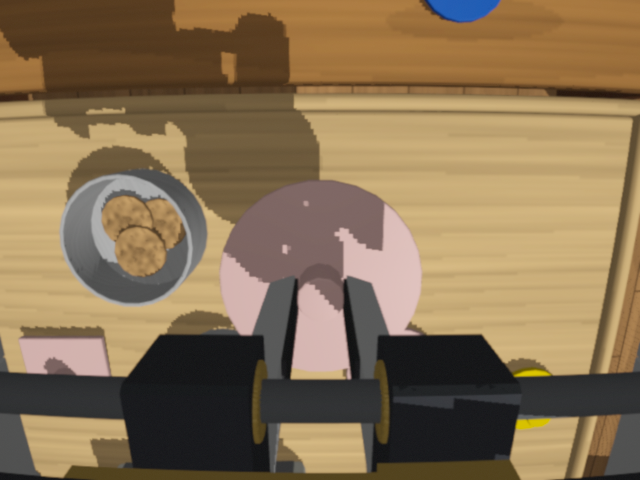

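The lid is held level, plate centre at about (321,275), and the large pot's rim centre is at about (127,239).

```bash
python3 -c "
from h import *
s=robot.read_state();C=cam('wrist',s);print(s['eef_pos'],onplane(C,(321,275),.122),onplane(C,(127,239),.042))"
```

```text
[0.4769001  0.07884134 0.10894959] [[0.47214099 0.07865497 0.122     ]] [[ 0.4747819  -0.05554222  0.042     ]]
```

carry_out([
  [[0,-0.04,0],[0,0,0],1],
  [[0,-0.08,0],[0,0,0],1],
  [[0,-0.115,0],[0,0,0],1],
  [[0,-0.132,0.01],[0,0,0],1],
  [[0,-0.1375,0.03],[0,0,0],1],
  [[0,-0.1375,0.055],[0,0,0],1],
  [[0,-0.1375,0.062],[0,0,0],1],
  [[0,-0.1375,0.062],[0,0,0],1],
])

```text
clock: 6.85
eef_pos: [0.476, -0.0564, 0.0454]
tcp_rot: [-0.002, -0.0, 1.0, 0.0]
contact_force: [0.1, 0.7, -0.7]
width: 0.219
grip_force: 30.0
```

```bash
python3 -c "
from h import *
im=robot.snapshot('scene'); cv2.imwrite('pics/s5.png',cv2.resize(im[170:310,220:400],None,fx=4,fy=4,interpolation=cv2.INTER_CUBIC)); print(robot.read_state()['eef_pos'])"
```

```text
[ 0.4767992  -0.05656017  0.04678651]
```

View pics/s5.png

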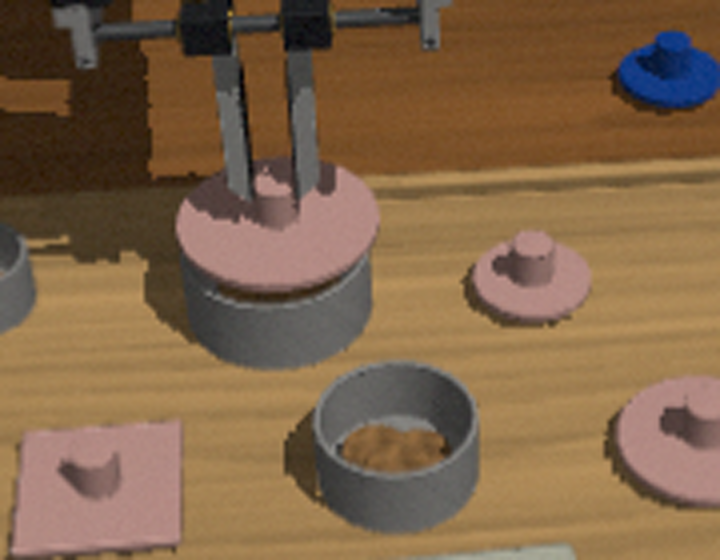

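The lid sits centred over the pot (lid columns 177–379, pot 183–372 in the crop). Lowering.

carry_out([
  [[0,0,0.003],[0,0,0],1],
  [[0,0,0.006],[0,0,0],1],
  [[0,0,0.008],[0,0,0],1],
  [[0,0,0.01],[0,0,0],1],
  [[0,0,0.011],[0,0,0],1],
  [[0,0,0.011],[0,0,0],1],
])

```text
clock: 7.4
eef_pos: [0.4768, -0.0574, 0.0358]
tcp_rot: [-0.0, -0.0, 1.0, -0.0]
contact_force: [-0.7, -0.3, -0.5]
width: 0.215
grip_force: 30.0
```

carry_out([
  [[0,0,0.001],[0,0,0],0.6],
  [[0,0,0.001],[0,0,0],0.3],
  [[0,0,0.001],[0,0,0],0.3],
  [[0,0,0.001],[0,0,0],0.3],
  [[0,0,0.001],[0,0,0],0.3],
  [[0,0,0.001],[0,0,0],0.3],
  [[0,0,-0.03],[0,0,0],0.3],
  [[0,0,-0.07],[0,0,0],0.3],
])

```text
clock: 8.07
eef_pos: [0.4751, -0.0571, 0.1044]
tcp_rot: [-0.003, 0.0, 1.0, 0.001]
contact_force: [0.9, -0.3, 0.5]
width: 0.7
grip_force: 0.0
```

carry_out([
  [[0,0.02,-0.01],[0,0,0],0.3],
  [[0,0.06,-0.01],[0,0,0],0.3],
  [[0,0.1,-0.01],[0,0,0],0.3],
  [[0,0.128,-0.01],[0,0,0],0.3],
  [[0,0.128,-0.01],[0,0,0],0.3],
  [[0,0.128,-0.01],[0,0,0],0.3],
  [[0,0.128,-0.01],[0,0,0],0.3],
])

```text
clock: 8.65
eef_pos: [0.4769, 0.0701, 0.1158]
tcp_rot: [-0.0, -0.0, 1.0, -0.0]
contact_force: [0.9, -0.2, 1.0]
width: 0.701
grip_force: 0.0
```

```bash
python3 -c "
from h import *
im,C=look('w5')
T=cam('top');im=robot.snapshot('top')
for c in pink(im):
    e=cv2.fitEllipse(cv2.convexHull(c)); print(np.round(e[0],1),np.round(e[1]),onplane(T,e[0],.012).round(4),onplane(T,e[0],.048).round(4))
"
```

```text
tcp [0.4769 0.0701 0.1158] qd 0.022
pink [308. 230.] [49. 70.] [[0.4773 0.0603 0.012 ]]
pink [139. 237.] [133. 147.] [[ 0.483  -0.0724  0.012 ]]
[365.4 268.6] [50. 53.] [[ 0.4819 -0.0656  0.012 ]] [[ 0.4759 -0.0617  0.048 ]]
[407.  209.7] [44. 52.] [[ 0.606  -0.1437  0.012 ]] [[ 0.5955 -0.1371  0.048 ]]
[461.1 129.6] [33. 37.] [[ 0.7872 -0.2537  0.012 ]] [[ 0.7701 -0.243   0.048 ]]
```

Large lid is seated: the top view puts it at (.4759,-.0617) against the pot's (.4764,-.0616). Now the small lid.

carry_out([
  [[0,0.002,0.04],[0,0,0],0.3],
  [[0,0.002,0.08],[0,0,0],0.3],
  [[0,0.002,0.1],[0,0,0],0.3],
  [[0,0.002,0.11],[0,0,0],0.3],
  [[0,0.002,0.1165],[0,0,0],0.3],
  [[0,0.002,0.1165],[0,0,0],0.3],
  [[0,0.002,0.1165],[0,0,0],0.5],
  [[0,0.002,0.1165],[0,0,0],0.6],
])

```text
clock: 9.42
eef_pos: [0.4778, 0.0725, 0.0007]
tcp_rot: [0.001, 0.0, 1.0, 0.0]
contact_force: [0.2, 0.2, 0.0]
width: 0.599
grip_force: 0.0
```

carry_out([
  [[0,0,0],[0,0,0],1],
  [[0,0,0],[0,0,0],1],
  [[0,0,0],[0,0,0],1],
  [[0,0,0],[0,0,0],1],
  [[0,0,0],[0,0,0],1],
  [[0,0,0],[0,0,0],1],
  [[0,0,0],[0,0,0],1],
])

```text
clock: 10.0
eef_pos: [0.4769, 0.0726, -0.0006]
tcp_rot: [0.0, -0.0, 1.0, -0.0]
contact_force: [-0.6, -0.8, 1.9]
width: 0.218
grip_force: 30.0
```

carry_out([
  [[0,0,-0.03],[0,0,0],1],
  [[0,0,-0.07],[0,0,0],1],
  [[0,0,-0.11],[0,0,0],1],
  [[0.003,-0.03,-0.125],[0,0,0],1],
  [[0.006,-0.07,-0.125],[0,0,0],1],
  [[0.01,-0.11,-0.125],[0,0,0],1],
  [[0.014,-0.15,-0.125],[0,0,0],1],
  [[0.016,-0.175,-0.125],[0,0,0],1],
])

```text
clock: 10.67
eef_pos: [0.4601, -0.1052, 0.1245]
tcp_rot: [0.0, 0.001, 1.0, -0.0]
contact_force: [0.0, -0.1, -0.5]
width: 0.213
grip_force: 30.0
```

carry_out([
  [[0,0,0],[0,0,0],1],
  [[0,0,0],[0,0,0],1],
])

```text
clock: 10.83
eef_pos: [0.4606, -0.1033, 0.1242]
tcp_rot: [-0.0, 0.001, 1.0, 0.0]
contact_force: [-0.5, -0.3, 0.9]
width: 0.22
grip_force: 30.0
```

```bash
python3 -c "
from h import *
im,C=look('w6'); print(proj(C,[.460,-.211,.034]))"
```

```text
tcp [ 0.4606 -0.1033  0.1242] qd 0.049
pink [579. 365.] [15. 26.] [[0.5875 0.1282 0.012 ]]
pink [328. 294.] [24. 44.] [[ 0.5175 -0.0978  0.012 ]]
pink [322. 254.] [ 63. 132.] [[ 0.4827 -0.1028  0.012 ]]
[[175.76324717 232.92719115]]
```

View pics/w6.png

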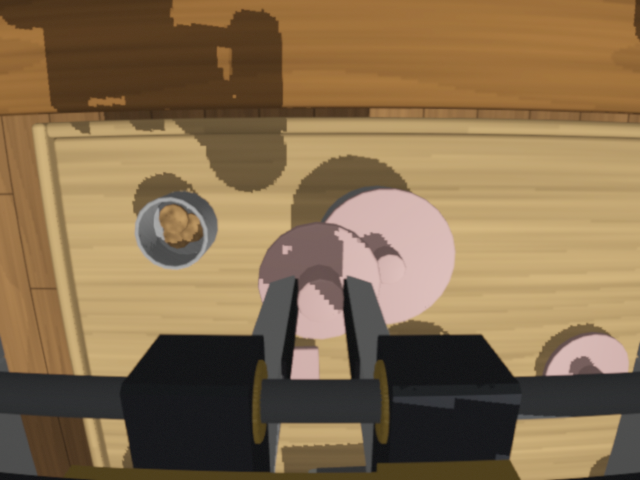

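Pot_small's rim centre is at about (172,232), predicted (176,233). The held lid's plate centre is at about (320,280). Going over the pot.

carry_out([
  [[0.001,-0.035,0],[0,0,0],1],
  [[0.001,-0.075,0],[0,0,0],1],
  [[0.0015,-0.1,0],[0,0,0],1],
  [[0.0015,-0.1097,0.03],[0,0,0],1],
  [[0.0015,-0.1097,0.06],[0,0,0],1],
  [[0.0015,-0.1097,0.08],[0,0,0],1],
  [[0.0015,-0.1097,0.083],[0,0,0],1],
  [[0.0015,-0.1097,0.083],[0,0,0],1],
])

```text
clock: 11.55
eef_pos: [0.4593, -0.2109, 0.0407]
tcp_rot: [-0.001, -0.001, 1.0, 0.001]
contact_force: [-0.3, 0.6, 1.0]
width: 0.212
grip_force: 30.0
```

```bash
python3 -c "
from h import *
im=robot.snapshot('scene'); cv2.imwrite('pics/s7.png',cv2.resize(im[190:270,160:280],None,fx=6,fy=6,interpolation=cv2.INTER_CUBIC)); print(robot.read_state()['eef_pos'])"
```

```text
[ 0.45997424 -0.21140446  0.04202917]
```

View pics/s7.png

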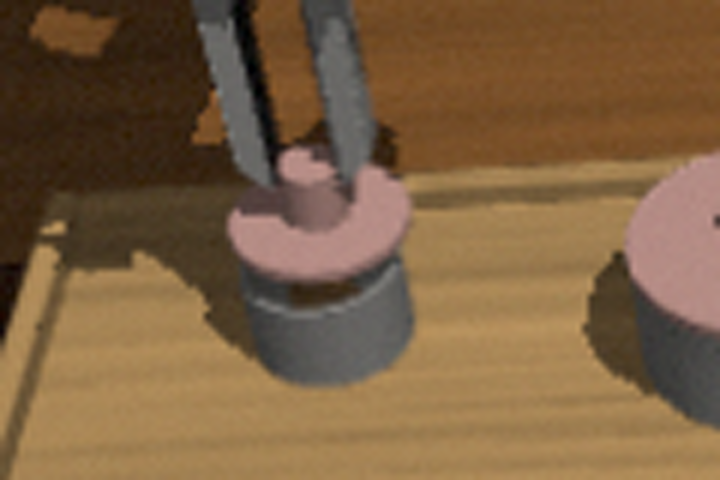

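Lid is centred over the small pot (lid 228–412, rim 240–408). Lowering.

carry_out([
  [[0,0,0.004],[0,0,0],1],
  [[0,0,0.008],[0,0,0],1],
  [[0,0,0.01],[0,0,0],1],
  [[0,0,0.012],[0,0,0],1],
  [[0,0,0.013],[0,0,0],1],
  [[0,0,0.013],[0,0,0],1],
])

```text
clock: 12.1
eef_pos: [0.4593, -0.2121, 0.0283]
tcp_rot: [-0.0, -0.0, 1.0, 0.0]
contact_force: [-0.3, 0.0, -0.4]
width: 0.215
grip_force: 30.0
```

carry_out([
  [[0,0,0.001],[0,0,0],0.6],
  [[0,0,0.001],[0,0,0],0.3],
  [[0,0,0.001],[0,0,0],0.3],
  [[0,0,0.001],[0,0,0],0.3],
  [[0,0,0.001],[0,0,0],0.3],
  [[0,0,-0.03],[0,0,0],0.3],
  [[0,0,-0.07],[0,0,0],0.3],
  [[0,0,-0.1],[0,0,0],0.3],
])

```text
clock: 12.77
eef_pos: [0.4595, -0.2122, 0.1307]
tcp_rot: [0.0, -0.0, 1.0, -0.0]
contact_force: [0.2, -0.7, 0.8]
width: 0.701
grip_force: 0.0
```

carry_out([
  [[-0.14,0.351,0],[0,0,0],0.3],
  [[-0.14,0.351,0],[0,0,0],0.3],
  [[-0.14,0.351,0],[0,0,0],0.3],
  [[-0.14,0.351,0],[0,0,0],0.3],
  [[-0.14,0.351,0],[0,0,0],0.3],
  [[-0.14,0.351,0],[0,0,0],0.3],
  [[-0.14,0.351,0],[0,0,0],0.3],
  [[-0.14,0.351,0],[0,0,0],0.3],
])

```text
clock: 13.43
eef_pos: [0.5832, 0.0996, 0.1285]
tcp_rot: [0.0, -0.0, 1.0, -0.0]
contact_force: [1.0, -0.1, 0.2]
width: 0.697
grip_force: 0.0
```

carry_out([
  [[-0.0155,0.038,0],[0,0,0],0.3],
  [[-0.0155,0.038,0],[0,0,0],0.3],
  [[-0.0155,0.038,0],[0,0,0],0.3],
  [[-0.0155,0.038,0],[0,0,0],0.3],
])

```text
clock: 13.77
eef_pos: [0.5981, 0.1351, 0.128]
tcp_rot: [-0.0, -0.0, 1.0, -0.0]
contact_force: [-0.3, -1.2, 0.6]
width: 0.701
grip_force: 0.0
```

```bash
python3 -c "
from h import *
im,C=look('w8'); print(proj(C,[[.599,.139,.012],[.597,-.004,.038]]))
T=cam('top');im=robot.snapshot('top')
for c in pink(im):
    e=cv2.fitEllipse(cv2.convexHull(c)); print(np.round(e[0],1),np.round(e[1]),onplane(T,e[0],.04).round(4),onplane(T,e[0],.048).round(4))
"
```

```text
tcp [0.5981 0.1351 0.128 ] qd 0.025
pink [ 18. 242.] [ 49. 120.] [[ 0.6123 -0.1204  0.012 ]]
pink [312. 225.] [72. 94.] [[0.5975 0.1278 0.012 ]]
pink [ 9. 92.] [ 55. 120.] [[ 0.4913 -0.1081  0.012 ]]
[[326.10701443 226.86621013]
 [134.64287207 232.02477529]]
[444.9 282.3] [31. 32.] [[ 0.4606 -0.2137  0.04  ]] [[ 0.4594 -0.2116  0.048 ]]
[368.3 268.1] [44. 51.] [[ 0.4784 -0.0679  0.04  ]] [[ 0.4771 -0.067   0.048 ]]
[407.  209.8] [44. 52.] [[ 0.5977 -0.1386  0.04  ]] [[ 0.5954 -0.1371  0.048 ]]
[461.  129.6] [33. 37.] [[ 0.7738 -0.2453  0.04  ]] [[ 0.77  -0.243  0.048]]
```

View pics/w8.png

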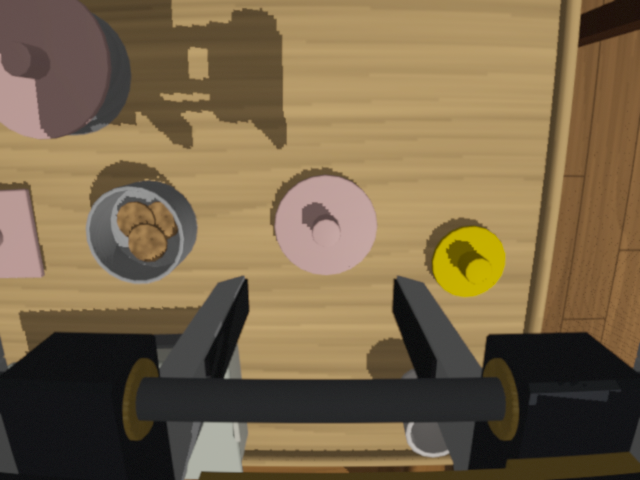

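Medium lid plate centre is at about (326,224), beside yellow look-alike (469,262). The medium pot's rim is at about (137,234). The small lid reads on its pot in the top view. Grasping the medium lid.

carry_out([
  [[0,0.0035,0.04],[0,0,0],0.3],
  [[0,0.0035,0.08],[0,0,0],0.3],
  [[0,0.0035,0.11],[0,0,0],0.3],
  [[0,0.0035,0.122],[0,0,0],0.3],
  [[0,0.0035,0.1285],[0,0,0],0.3],
  [[0,0.0035,0.1285],[0,0,0],0.3],
  [[0,0.0035,0.1285],[0,0,0],0.5],
  [[0,0.0035,0.1285],[0,0,0],0.6],
])

```text
clock: 14.53
eef_pos: [0.5995, 0.139, 0.002]
tcp_rot: [0.002, 0.0, 1.0, 0.0]
contact_force: [0.3, 0.0, 0.5]
width: 0.592
grip_force: 0.0
```

carry_out([
  [[0,0,0],[0,0,0],1],
  [[0,0,0],[0,0,0],1],
  [[0,0,0],[0,0,0],1],
  [[0,0,0],[0,0,0],1],
  [[0,0,0],[0,0,0],1],
  [[0,0,0],[0,0,0],1],
  [[0,0,0],[0,0,0],1],
])

```text
clock: 15.12
eef_pos: [0.5984, 0.139, -0.0]
tcp_rot: [0.0, -0.0, 1.0, 0.0]
contact_force: [-0.9, 0.2, 2.2]
width: 0.214
grip_force: 30.0
```

carry_out([
  [[0,0,-0.03],[0,0,0],1],
  [[0,0,-0.07],[0,0,0],1],
  [[0,-0.02,-0.09],[0,0,0],1],
  [[0,-0.06,-0.09],[0,0,0],1],
  [[0,-0.1,-0.09],[0,0,0],1],
  [[0,-0.13,-0.09],[0,0,0],1],
  [[0,-0.142,-0.07],[0,0,0],1],
  [[0,-0.142,-0.05],[0,0,0],1],
])

```text
clock: 15.78
eef_pos: [0.5989, -0.0061, 0.0503]
tcp_rot: [0.001, 0.002, 1.0, -0.0]
contact_force: [0.5, -0.0, -0.6]
width: 0.217
grip_force: 30.0
```

carry_out([
  [[0,0,0.003],[0,0,0],1],
  [[0,0,0.003],[0,0,0],1],
])

```text
clock: 15.95
eef_pos: [0.5976, -0.0029, 0.0458]
tcp_rot: [-0.001, 0.0, 1.0, 0.0]
contact_force: [-0.2, -0.2, -0.1]
width: 0.213
grip_force: 30.0
```

```bash
python3 -c "
from h import *
im=robot.snapshot('scene'); cv2.imwrite('pics/s9.png',cv2.resize(im[210:330,240:400],None,fx=5,fy=5,interpolation=cv2.INTER_CUBIC)); print(robot.read_state()['eef_pos'])"
```

```text
[ 0.59833183 -0.00261795  0.0470437 ]
```

View pics/s9.png

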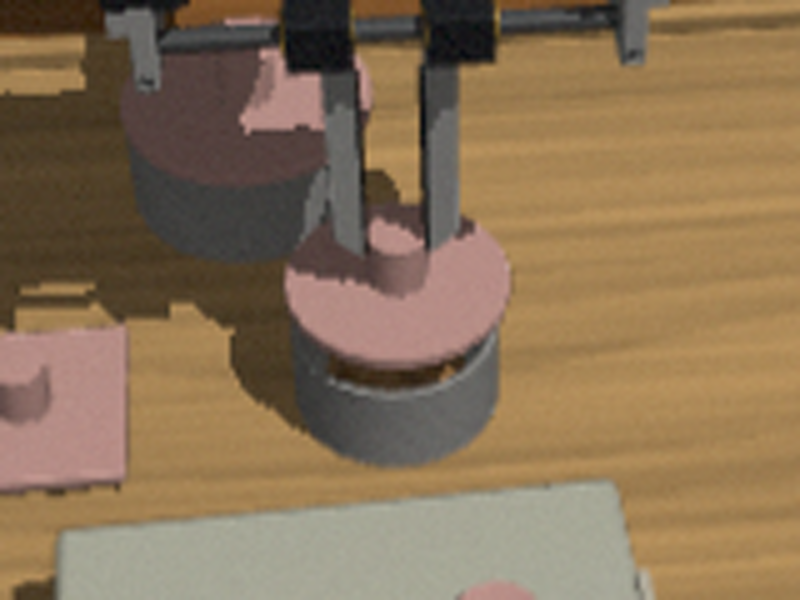

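Lid is centred over the medium pot (lid 285–510, pot 292–499). Lowering.

carry_out([
  [[0,0,0.004],[0,0,0],1],
  [[0,0,0.008],[0,0,0],1],
  [[0,0,0.011],[0,0,0],1],
  [[0,0,0.013],[0,0,0],1],
  [[0,0,0.0135],[0,0,0],1],
  [[0,0,0.0135],[0,0,0],1],
])

```text
clock: 16.5
eef_pos: [0.5983, -0.0029, 0.0333]
tcp_rot: [-0.0, -0.0, 1.0, 0.0]
contact_force: [0.1, 0.7, 0.1]
width: 0.21
grip_force: 30.0
```

carry_out([
  [[0,0,0.001],[0,0,0],0.6],
  [[0,0,0.001],[0,0,0],0.3],
  [[0,0,0.001],[0,0,0],0.3],
  [[0,0,0.001],[0,0,0],0.3],
  [[0,0,0.001],[0,0,0],0.3],
  [[0,0,-0.03],[0,0,0],0.3],
  [[0,0,-0.07],[0,0,0],0.3],
  [[0,0,-0.11],[0,0,0],0.3],
])

```text
clock: 17.17
eef_pos: [0.5977, -0.003, 0.1443]
tcp_rot: [-0.001, -0.0, 1.0, 0.0]
contact_force: [1.1, 0.2, 0.4]
width: 0.693
grip_force: 0.0
```

carry_out([
  [[0.25,0.02,-0.05],[0,0,0],0.3],
  [[0.25,0.02,-0.05],[0,0,0],0.3],
  [[0.25,0.02,-0.05],[0,0,0],0.3],
  [[0.25,0.02,-0.05],[0,0,0],0.3],
  [[0.25,0.02,-0.05],[0,0,0],0.3],
  [[0.25,0.02,-0.05],[0,0,0],0.3],
  [[0.25,0.02,-0.05],[0,0,0],0.3],
  [[0.25,0.02,-0.05],[0,0,0],0.3],
])

```text
clock: 17.83
eef_pos: [0.3477, 0.0171, 0.1946]
tcp_rot: [0.002, -0.0, 1.0, -0.0]
contact_force: [0.7, 0.6, 0.3]
width: 0.703
grip_force: 0.0
```

carry_out([
  [[0,0,0],[0,0,0],0.3],
  [[0,0,0],[0,0,0],0.3],
  [[0,0,0],[0,0,0],0.3],
  [[0,0,0],[0,0,0],0.3],
])

```text
clock: 18.17
eef_pos: [0.3488, 0.0169, 0.1928]
tcp_rot: [-0.001, 0.0, 1.0, 0.0]
contact_force: [-0.3, 0.3, 0.0]
width: 0.697
grip_force: 0.0
```

```bash
python3 -c "
from h import *
im=robot.snapshot('scene'); cv2.imwrite('pics/s10.png',cv2.resize(im[180:320,180:400],None,fx=3.6,fy=3.6,interpolation=cv2.INTER_CUBIC)); print(robot.read_state()['eef_pos'])
T=cam('top');im=robot.snapshot('top'); cv2.imwrite('pics/t10.png',im)
for c in pink(im):
    e=cv2.fitEllipse(cv2.convexHull(c)); print(np.round(e[0],1),np.round(e[1]),[onplane(T,e[0],z).round(4) for z in (.04,.044,.048)])
"
```

```text
[0.34871004 0.01693591 0.19281119]
[445.  282.3] [31. 33.] [array([[ 0.4606, -0.2138,  0.04  ]]), array([[ 0.46  , -0.2128,  0.044 ]]), array([[ 0.4594, -0.2117,  0.048 ]])]
[364.1 266.2] [48. 55.] [array([[ 0.4816, -0.0598,  0.04  ]]), array([[ 0.481 , -0.0594,  0.044 ]]), array([[ 0.4803, -0.059 ,  0.048 ]])]
[407.  209.7] [44. 52.] [array([[ 0.5978, -0.1387,  0.04  ]]), array([[ 0.5966, -0.138 ,  0.044 ]]), array([[ 0.5955, -0.1372,  0.048 ]])]
[338.4 204.2] [40. 41.] [array([[ 0.6001, -0.005 ,  0.04  ]]), array([[ 0.599 , -0.0049,  0.044 ]]), array([[ 0.5978, -0.0047,  0.048 ]])]
[461.1 129.5] [33. 37.] [array([[ 0.7741, -0.2456,  0.04  ]]), array([[ 0.7722, -0.2444,  0.044 ]]), array([[ 0.7703, -0.2432,  0.048 ]])]
```

View pics/s10.png

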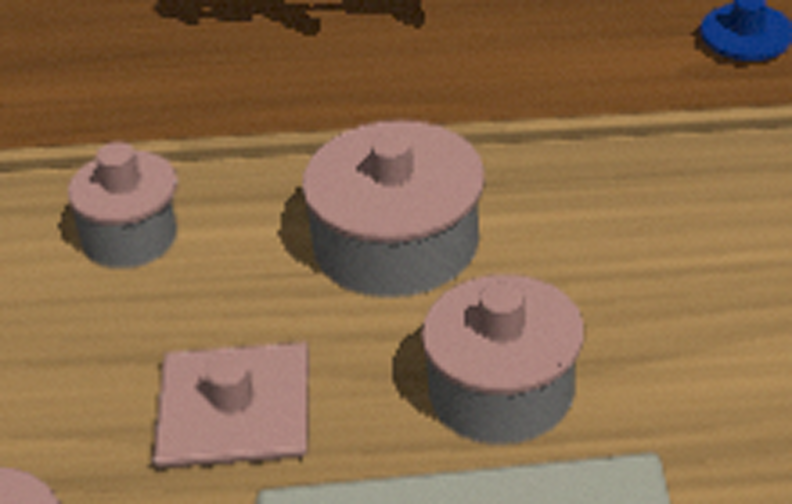

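All three lids sit flat and knob up on their pots, at about (122,185), (394,180) and (503,330) in the crop. The square lid is unmoved and the gripper is clear, so I'm handing in.

```bash
python3 -c "
from station import robot
print(robot.finish_job())"
```

```text
the job is handed in; nothing more can be done
None
```

The job is handed in at about 18 s on the clock: all three round lids look seated flat and knob up on their own pots, and the square lid and straw cup read unmoved; the egg cup was kept clear of but not re-measured. The hand-in call returned no verdict.

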